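Clamp a test bar in the bench thickness gauge

ROBOT

A 6-joint arm with a two-finger parallel gripper is mounted at the origin on a cart in front of the work surface, level with it; the furniture and walls round the work are solid. World frame = base frame: x ahead of the robot, y to its left, z up, the work surface at z = 0. Lengths are in m, angles in degrees, forces in N, time in s.
With the tool pointing down it reaches from about 0.25 to 0.725 m from the base axis. Payload 9.7 kg.
Tool frame: the origin (TCP) lies at the very end of the fingers, on their centre line; the grasp point (between the pads) lies 19 mm behind it (bot.grip_point_offset is the distance from the TCP to the grasp point, in m); y points along the fingers, x is the direction in which the jaws open and shut, and the axes are right-handed (so a half turn about y gives the same grasp; the last joint's range is limited). The gripper opens to 85 mm and grips with 20 to 120 N. Pads are 22 mm wide; open, the fingers measure 114 mm over their backs; the gripper's body (76 mm by 85 mm) begins 54 mm behind the grasp point. The pads swing forward as they close: fully open they stand 13 mm farther back than shut.
Start: joints at [-70.646, 4.979, 10.078, 95.1, 0, 90], TCP at [0.182, -0.519, 0.231] pointing down, gripper open.
Joint ranges: [-179.16, 179.16], [-48.56, 103.87], [-65.8, 70.77], [-126.05, 130.52], [-82.76, 87.17], [-180, 180]. Speed limits (degrees/s): [127.2, 127.2, 147.25, 180, 180, 180].

INTERFACE

Orientations are given as [roll, pitch, yaw] about the fixed x, y, z axes, in that order (R = Rz(yaw) Ry(pitch) Rx(roll)).
In Python, from workcell import bot gives the robot as it stands.
- The arm moves only by the shell command python3 -m inch 'ROWS' [FORCE]. ROWS is JSON, a list of rows, each a list of 3 entries, a list of its own where there are three numbers: the shift along the tool's x, y, z in mm, then the turn, a rotation vector about the tool's x, y, z in rad, then the finger opening in mm, from 0 to 85.4. In form: [[[x, y, z], [ax, ay, az], grip], ...]. A call has 1 to 20 rows; each row is the pose to reach, as a shift and turn from the pose measured when the call began, along the tool's axes at that moment; what a row does not reach only later rows make up. A row lasts 1/10 s, in which the tool goes at most 50 mm and 8.59 degrees, less where a joint would pass 70% of its speed; a pose out of reach is approached as far as the arm can. A call with a gripper value outside its range is refused whole. The fingers move at their own pace and stop on an object; FORCE is the grip in N (left out, the last holds). Time passes only in rows, so rows that repeat a pose let the fingers close. It gives the time, the measured TCP pose, the force and the opening at its end, in the units of the state.
- bot.get_obs(): the state, without advancing time (a new reading comes with each control period).
- bot.camera(name): name is "scene" or "top" or "wrist"; returns a dict with "frame" (384x512x3 uint8, red, green, blue), "mtx" (3x3 intrinsics, pixels), "origin" and "orientation" of the camera in the world. Camera axes: x right, y down, z forward; pixel columns grow to the right and rows downward; lengths in m; the calibration is good to about 2 mm. A picture is of the moment at which its call begins. There is no depth.
- bot.job_done(): hands the job in, once; it reports no verdict.
Trained networks look in a picture, given as the dict that the camera call returned (one of the last four; its "shot" number tells which), for a name from the list of things; names that differ only in an ending like _2 or _b are one class to them, and where a whole thing is asked for, a point or a joint stands for the part that bears it (a point fixed in the world has none). Each returns a list of dicts, best first, with "confidence" (0 to 1); they miss things now and then, are a little off and sometimes report something else, mostly with a low value. They report only what shows in the picture. A call takes as long as a camera call. They do not tell look-alikes from the thing itself.
- bot.search_frame(picture, name): "box" ([left, top, right, bottom] in pixels, round what is visible of it).
- bot.cut_out(picture, name): "region" (384x512 bool, what is visible of it) and "box" ([left, top, right, bottom] in pixels, round what is visible of it).
The state is a dict: "time": time; "q": joint angles; "qd": joint speeds; "joint_efforts": joint torques, N m; "ee_pos": TCP position; "tcp_rot": TCP orientation; "wrist_force": force on the tool from outside, world axes, zero at the start; "torque": the same for the moment, N m; "opening": finger opening in m.
Only numpy, scipy, OpenCV 4.12 (cv2) and the standard library are available. Lean on these libraries where they do the work, as an engineer would, in place of code of your own. Each camera call takes 0.05 s, during which the arm holds its last target. There are 200 camera calls.

TASK

Put the flat metal test bar into the thickness gauge: lay it on the small raised anvil, square across the gauge (side to side, at right angles to its arm), with its middle centred under the foot, and let go of it. Then push the gauge's lift lever fully down so that the foot presses on the bar. Leave the other things where they stand.

Things in the scene. Friction and masses are not known exactly. Their poses are not given: they have to be found in the camera images.
- coupon: flat aluminium test bar, 180 mm long (its y axis), 22 mm wide (x), 8 mm thick, 0.085 kg, both ends alike, a thin scribed line across its middle. Origin: centre of its underside. Lies on the worktop left of the gauge, its long side within 0.5 rad of world y. Can be held near one end while it is slid under the foot
- gauge: grey bench thickness gauge, fixed. Origin: underside, straight below the anvil; x to the column at its back, y to its left. In mm: base x -55..95, y +-55, 18 high; column x 58..92, y +-28, to z 146; head arm over the anvil x -18..92, y +-17, z 76..112, plunger rod through it to z 142 when raised. Open at front and sides. Yaw varies +-0.25 rad
- anvil_top (a point): centre of the top of the anvil, a narrow steel block 36 mm (gauge's y) by 30 mm (gauge's x), whose top stands 40 mm above the worktop, under the foot; axes as the gauge's
- lift_lever (a joint): angle of the lift lever, rad: 0 = fully raised (points to the gauge's right, 0.52 rad above level), 1.0 = fully down at its stop (0.48 rad below level); starts between 0 and 0.15. Stiff: stays where it is left, 5 to 9 N at the knob moves it. Pivot axis parallel to the gauge's x, at gauge y -32, z 93 mm; the lever swings at gauge x 20 mm
- lever_knob (a point): centre of the black ball knob, 20 mm across, at the free end of the lever on the gauge's right side, 70 mm from the pivot; about 128 mm above the worktop when raised, about 61 mm when fully down
- spanner: small open-ended spanner, 144 x 24 x 5 mm, lying flat near the front edge; leave alone; origin at the centre of its underside
- marker_black: marker pen, 135 x 12 mm, lying at the right; leave alone; origin at the centre of its underside
- vial_1: small clear screw vial, 15 mm wide, 46 mm tall, standing; leave alone; origin at the centre of its underside
- std_bottle: white reagent bottle with screw cap, 49 mm wide, 85 mm tall, standing behind the work; leave alone; origin at the centre of its underside
- beaker_250: clear beaker, 80 mm wide, 113 mm tall, standing at the left; leave alone; origin at the centre of its underside
- tape_roll: roll of masking tape, 66 mm wide, 19 mm high, lying at the right; leave alone; origin at the centre of its underside
- foot: the gauge's round pressing foot, 18 mm across, origin at the centre of its lower face, on the end of the plunger. With the lever raised it is 24 to 28 mm above the anvil; it sinks 24 mm over the lever's travel. It is sprung and gives way up to 8 mm, so with the 8 mm bar under it the lever still reaches its stop; it then presses with about 8 N
Things that resemble listed ones, but are neither listed nor needed, are in the scene too. Leave any blue look-alike of the std_bottle alone.

How it is judged (in metres and radians):
On the way:
1. the bar lies on the anvil, placed as for the end, let go and at rest, with the lever still up (below 0.5 rad) (x of coupon in the frame of anvil_top between -0.01 and 0.01 m and y of coupon in the frame of anvil_top between -0.014 and 0.014 m and z of coupon in the frame of anvil_top between -0.003 and 0.003 m and angle between the y axis of coupon and the y axis of gauge, either way round below 0.2 rad and angle between coupon's own z axis and vertical below 0.06 rad and contact force between the fingers and coupon below 0.05 N and value of joint lift_lever below 0.5 rad and linear speed of coupon below 0.02 m/s), for 0.2 s.
At the end, for the whole second after the job is handed in: The lift lever is down at its stop (above 0.93 rad) and the foot presses on the bar (more than 1 N); the bar lies flat on the anvil, centred on it to 14 mm along its length and 10 mm across, parallel to the gauge's side-to-side direction to 0.2 rad; at rest (x of coupon in the frame of anvil_top between -0.01 and 0.01 m and y of coupon in the frame of anvil_top between -0.014 and 0.014 m and z of coupon in the frame of anvil_top between -0.003 and 0.003 m and angle between the y axis of coupon and the y axis of gauge, either way round below 0.2 rad and angle between coupon's own z axis and vertical below 0.06 rad and value of joint lift_lever above 0.93 rad and contact force between foot and coupon above 1 N and linear speed of coupon below 0.02 m/s); the robot touches nothing.
It fails at once if one of the other things is moved by more than 30 mm (distance of any of spanner, marker_black, vial_1, std_bottle, beaker_250, tape_roll from where it was at the start of the episode above 0.03 m).
It also fails if it takes over 42 s, if anything falls off the work surface, if the arm or the gripper's body presses on something with over 40 N, if the wrist force passes 120 N, or if a joint passes its speed limit or range.

## Working session

There is one attempt and no reset: what is moved stays moved. The work goes in short steps, Python scripts to look and compute and a shell command to move; the robot and the scene stay as the last step left them, time stands still between calls to the robot, and variables do not carry over. Pictures are saved under pics/ and viewed, about 8 in all and at most 12, crops included, and the job is handed in when it is done.

```bash
mkdir -p pics; ls; cat > h.py <<'E'
import numpy as np, cv2
from workcell import bot
from scipy.spatial.transform import Rotation as R
def Rc(c):
    o=np.array(c["orientation"],float)
    return o if o.shape==(3,3) else R.from_euler('xyz',o,degrees=True).as_matrix()
def ray(c,uv,z):
    d=Rc(c)@np.linalg.inv(c["mtx"])@np.array([uv[0],uv[1],1.]); o=np.array(c["origin"])
    return o+d*(z-o[2])/d[2]
def proj(c,p):
    q=np.array(c["mtx"])@(Rc(c).T@(np.array(p)-c["origin"])); return q[:2]/q[2]
def save(c,n,s=1.5):
    cv2.imwrite(f"pics/{n}.png",cv2.resize(c["frame"][:,:,::-1],None,fx=s,fy=s))
E
cat > a.py <<'E'
from h import *
for n in ["top","scene"]:
    c=bot.camera(n); save(c,n+"0"); print(n,c["origin"],c["orientation"])
    for t in ["coupon","gauge","lever_knob","spanner","marker_black","vial_1","std_bottle","beaker_250","tape_roll","foot"]:
        for d in bot.search_frame(c,t)[:3]:
            b=d["box"]; m=((b[0]+b[2])/2,(b[1]+b[3])/2)
            print(t,round(d["confidence"],2),np.round(b),ray(c,m,0).round(3))
E
python3 a.py; python3 -c "
from workcell import bot;print(bot.get_obs())"
```

```text
pics
top [0.28136041 0.03107499 1.331447  ] [-1.69684586e+02  2.75498216e-04 -9.01160836e+01]
coupon 0.97 [157. 184. 214. 218.] [0.507 0.244 0.   ]
gauge 0.95 [279. 157. 342. 217.] [ 0.551 -0.138  0.   ]
lever_knob 0.56 [308. 182. 342. 192.] [ 0.55  -0.181  0.   ]
spanner 0.47 [156. 238. 201. 250.] [0.378 0.261 0.   ]
spanner 0.43 [312. 181. 338. 190.] [ 0.554 -0.183  0.   ]
marker_black 0.6 [353. 192. 398. 200.] [ 0.523 -0.335  0.   ]
std_bottle 0.77 [332. 162. 354. 182.] [ 0.598 -0.24   0.   ]
std_bottle 0.69 [238. 208. 255. 228.] [0.455 0.058 0.   ]
std_bottle 0.67 [222. 162. 238. 184.] [0.596 0.108 0.   ]
beaker_250 0.75 [104. 159. 141. 190.] [0.591 0.439 0.   ]
tape_roll 0.59 [368. 235. 392. 251.] [ 0.38  -0.342  0.   ]
scene [-0.1018746   0.6975042   0.53870475] [-116.25590882    0.99522695 -139.54774709]
coupon 0.88 [177. 235. 208. 281.] [0.498 0.261 0.   ]
gauge 0.85 [245. 153. 299. 215.] [ 0.614 -0.213  0.   ]
spanner 0.56 [200. 261. 242. 304.] [0.375 0.279 0.   ]
spanner 0.35 [198. 195. 216. 226.] [0.653 0.073 0.   ]
marker_black 0.48 [302. 174. 326. 185.] [ 0.519 -0.343  0
[... 303 characters left out ...]
.6 [337. 180. 354. 197.] [ 0.387 -0.343  0.   ]
{'time': 1.1, 'q': array([-7.06452517e+01,  4.97718231e+00,  1.00777849e+01,  9.50981539e+01,
        1.48070322e-03,  9.00016121e+01]), 'qd': array([-0.03355103,  0.01393491,  0.03436671, -0.08873326,  0.01042002,
       -0.00436819]), 'joint_efforts': array([ 3.98875040e-03, -5.20113015e+01,  4.64867449e+01,  1.77503684e-03,
        1.31635197e-04,  2.17924247e-05]), 'ee_pos': array([ 0.18228644, -0.518916  ,  0.23129679]), 'tcp_rot': array([-8.99985192e+01, -2.44865553e-03, -7.06468638e+01]), 'wrist_force': array([ 0.64513326, -0.1282949 , -0.0104656 ]), 'torque': array([-0.04064548, -0.01552847,  0.00608556]), 'opening': 0.0853780907152384}
```

View images.

```bash
python3 - <<'E'
import cv2
a=cv2.imread("pics/top0.png"); b=cv2.imread("pics/scene0.png")
a=cv2.resize(a[210:390,140:620],None,fx=1.66,fy=1.66); b=cv2.resize(b[200:470,120:600],None,fx=1.1,fy=1.1)
h=b.shape[0]; import numpy as np
o=np.zeros((a.shape[0]+h,800,3),np.uint8); o[:a.shape[0],:a.shape[1]]=a[:, :800]; o[a.shape[0]:,:b.shape[1]]=b
cv2.imwrite("pics/ab.png",o); print(o.shape)
E
```

```text
(596, 800, 3)
```

View pics/ab.png

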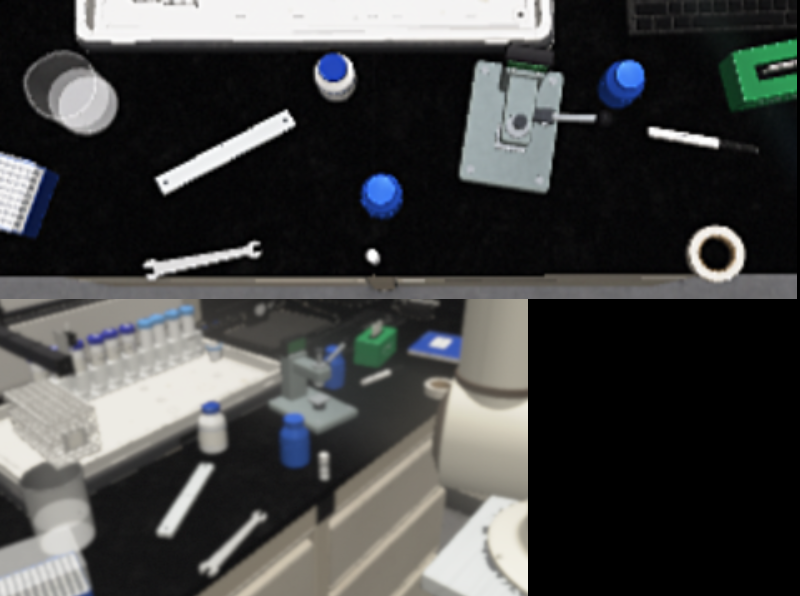

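```bash
cat > b.py <<'E'
from h import *
c=bot.camera("top")
def fit(name,z):
    m=bot.cut_out(c,name)[0]["region"].astype(np.uint8)
    ys,xs=np.nonzero(m); P=np.array([ray(c,(x,y),z)[:2] for x,y in zip(xs,ys)],np.float32)
    r=cv2.minAreaRect(P*1000); print(name,r,m.sum()); return m
fit("coupon",.008); fit("gauge",.018)
# gauge corners by eye in crop px
for p in [(478,60),(563,72),(548,192),(459,178)]:
    u=(np.array(p)/1.66+(140,210))/1.5-.17; print(u.round(1),ray(c,u,.018).round(4))
big=cv2.resize(c["frame"][150:225,270:350,::-1],None,fx=7,fy=7,interpolation=cv2.INTER_CUBIC); cv2.imwrite("pics/g.png",big)
E
python3 b.py
```

```text
coupon ((508.2987060546875, 247.82949829101562), (25.356658935546875, 178.4376678466797), 28.108339309692383) 463
gauge ((545.4317016601562, -131.6475067138672), (172.4140167236328, 175.8240966796875), 80.31513977050781) 1987
[285.1 163.9] [ 0.6189 -0.0602  0.018 ]
[319.3 168.7] [ 0.6036 -0.1639  0.018 ]
[313.2 216.9] [ 0.4558 -0.1418  0.018 ]
[277.5 211.3] [ 0.473  -0.0354  0.018 ]
```

View pics/g.png

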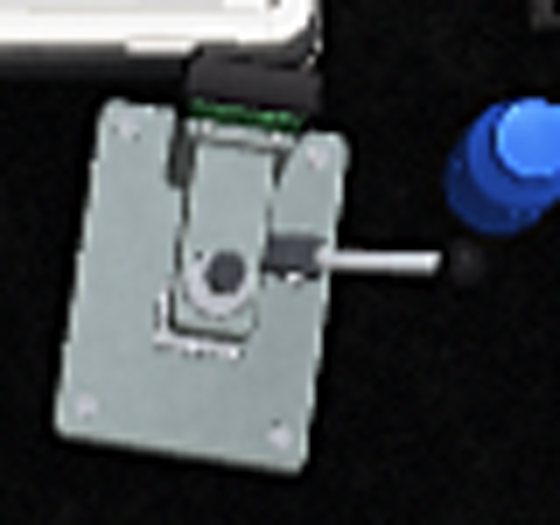

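```bash
cat > b2.py <<'E'
from h import *
c=bot.camera("top")
px=np.array([(103,97),(350,133),(303,474),(53,434)])/7+(270,150)-.43
W=np.array([ray(c,u,.018)[:2] for u in px]); L=np.array([(95,55),(95,-55),(-55,-55),(-55,55)])/1000
Lc=L-L.mean(0); Wc=W-W.mean(0)
th=np.arctan2((Lc[:,0]*Wc[:,1]-Lc[:,1]*Wc[:,0]).sum(),(Lc*Wc).sum()); Rg=np.array([[np.cos(th),-np.sin(th)],[np.sin(th),np.cos(th)]])
t=W.mean(0)-Rg@L.mean(0); print("gauge",t.round(4),"yaw",th,"res",((W-t-L@Rg.T)*1000).round(1).tolist())
print("predict px in crop: rod, knob")
for p,z in [((0,0),.142),((20,-93),.128),((0,0),.04)]:
    print(((proj(c,[*(t+Rg@(np.array(p)/1000)),z])+.43-(270,150))*7).round(), (t+Rg@(np.array(p)/1000)).round(4))
def show(a,b):print(a,b)
yb=np.radians(28.1); cc=np.array([.5083,.2478]); print("grip",cc+.066*np.array([-np.sin(yb),np.cos(yb)]))
print("place grip", t+Rg@[0,.066], "front", t+Rg@[-.075,.066])
E
python3 b2.py
```

```text
gauge [ 0.5181 -0.0962] yaw -0.1579881459046351 res [[-0.2, -0.8], [0.8, 0.6], [-0.4, 1.2], [-0.3, -1.0]]
predict px in crop: rod, knob
[226. 272.] [ 0.5181 -0.0962]
[462. 265.] [ 0.5233 -0.1912]
[201. 319.] [ 0.5181 -0.0962]
grip [0.47721322 0.30602037]
place grip [ 0.52853076 -0.03103849] front [ 0.45446483 -0.01923861]
```

```bash
cat >> h.py <<'E'
def go(p,yaw):
    o=bot.get_obs(); T=R.from_euler('xyz',o["tcp_rot"],degrees=True); G=R.from_euler('xyz',[-90,0,yaw],degrees=True)
    print("shift",(T.inv().apply(np.array(p)-o["ee_pos"])*1000).round(1),"turn",(T.inv()*G).as_rotvec().round(3),"t",round(o["time"],2))
E
python3 -c "
from h import *
go([.4772,.306,.15],28.1)"
```

```text
shift [-680.6   81.3  551.6] turn [-0.    -1.723  0.   ] t 1.3
```

```bash
python3 -m inch '[[[-681,20,552],[0,-1.723,0],60],[[-681,20,552],[0,-1.723,0],60],[[-681,20,552],[0,-1.723,0],60],[[-681,20,552],[0,-1.723,0],60],[[-681,20,552],[0,-1.723,0],60],[[-681,20,552],[0,-1.723,0],60],[[-681,20,552],[0,-1.723,0],60],[[-681,20,552],[0,-1.723,0],60],[[-681,20,552],[0,-1.723,0],60],[[-681,20,552],[0,-1.723,0],60],[[-681,20,552],[0,-1.723,0],60],[[-681,20,552],[0,-1.723,0],60],[[-681,20,552],[0,-1.723,0],60],[[-681,20,552],[0,-1.723,0],60],[[-681,20,552],[0,-1.723,0],60],[[-681,20,552],[0,-1.723,0],60],[[-681,20,552],[0,-1.723,0],60],[[-681,81,552],[0,-1.723,0],60],[[-681,81,552],[0,-1.723,0],60],[[-681,81,552],[0,-1.723,0],60]]' 60
python3 - <<'E'
from h import *
c=bot.camera("wrist"); save(c,"w1",1.3)
m=bot.cut_out(c,"coupon")
for d in m[:2]:
    ys,xs=np.nonzero(d["region"]); P=np.array([ray(c,(x,y),.008)[:2] for x,y in zip(xs,ys)],np.float32)
    print(d["confidence"],d["box"],cv2.minAreaRect(P*1000))
for s in [-90,90]:
  for w in [-11,11]:
    a=np.radians(28.1); p=np.array([.5083,.2478])+np.array([w*np.cos(a)-s*np.sin(a),w*np.sin(a)+s*np.cos(a)])/1000
    print("pred corner px*1.3",(proj(c,[*p,.008])*1.3).round())
go([.4772,.306,.003],28.1)
E
```

```text
time: 3.3
ee_pos: [0.476, 0.306, 0.1471]
tcp_rot: [-90.0, 0.3, 28.1]
wrist_force: [0.1, -0.6, 0.0]
opening: 0.0601
0.84 [250.8, 149.8, 274.8, 324.0] ((508.3258056640625, 249.50912475585938), (21.824562072753906, 179.70208740234375), 28.164892196655273)
pred corner px*1.3 [325. 423.]
pred corner px*1.3 [353. 423.]
pred corner px*1.3 [323. 198.]
pred corner px*1.3 [357. 198.]
shift [  0.2 148.3   0.3] turn [ 0.    -0.001 -0.   ] t 3.4
```

View pics/w1.png

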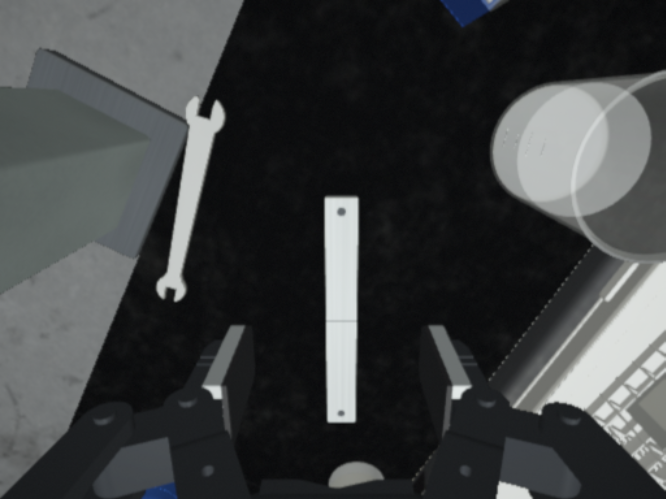

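```bash
python3 -m inch '[[[0,50,2],[0,0,0],50],[[0,100,2],[0,0,0],45],[[0,130,2],[0,0,0],45],[[0,148,2],[0,0,0],45],[[0,148,2],[0,0,0],45],[[0,148,2],[0,0,0],45],[[0,148,2],[0,0,0],10],[[0,148,2],[0,0,0],10],[[0,148,2],[0,0,0],10],[[0,148,2],[0,0,0],10],[[0,148,2],[0,0,0],10],[[0,148,2],[0,0,0],10],[[0,148,2],[0,0,0],10]]' 60
python3 -c "
from h import *
print(bot.get_obs()['ee_pos'],bot.get_obs()['wrist_force'])
go([.4772,.307,.15],28.1)"
```

```text
time: 4.7
ee_pos: [0.4775, 0.3079, 0.0059]
tcp_rot: [-90.0, -0.2, 28.0]
wrist_force: [-1.1, -2.3, 9.3]
opening: 0.0187
[0.47745734 0.30785672 0.00591924] [-1.11843848 -2.28241879  9.2808506 ]
shift [-1.000e-01 -1.441e+02 -7.000e-01] turn [ 0.    -0.001  0.003] t 4.7
```

```bash
python3 -m inch '[[[0,-10,0],[0,0,0],10],[[0,-30,0],[0,0,0],10],[[0,-30,0],[0,0,0],10]]' 60
python3 - <<'E'
from h import *
c=bot.camera("wrist"); save(c,"w2",1.3); print(bot.get_obs()["wrist_force"])
E
```

```text
time: 5.0
ee_pos: [0.4789, 0.3089, 0.0397]
tcp_rot: [-90.0, -0.5, 28.0]
wrist_force: [0.5, -0.1, 0.4]
opening: 0.0186
[ 0.44765658  0.25566351 -0.70852504]
```

View pics/w2.png

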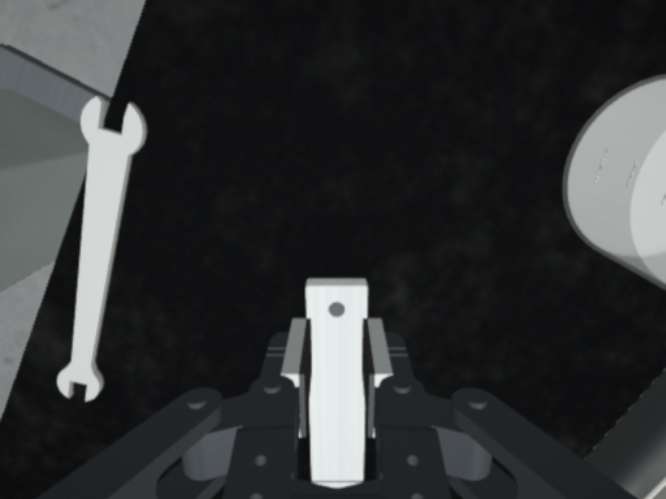

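```bash
python3 - <<'E'
from h import *
c=bot.camera("wrist"); o=bot.get_obs(); print(c["mtx"],c["origin"],o["ee_pos"],o["tcp_rot"])
T=R.from_euler('xyz',o["tcp_rot"],degrees=True)
for dz in [-6,-3,0,3]:   # bar underside rel TCP (up)
    print(dz,[(proj(c,o["ee_pos"]+T.apply(np.array([w,-dz-8,24])/1000))*1.3).round(1).tolist() for w in (-11,11)],
      [(proj(c,o["ee_pos"]+T.apply(np.array([0,-dz-8,l])/1000))*1.3).round(1).tolist() for l in (16,-66)])
E
```

```text
[[335.36114157   0.         258.66900802]
 [  0.         335.36114157 193.03452305]
 [  0.           0.           1.        ]] [0.43783809 0.38208354 0.17961686] [0.47782633 0.30812146 0.03672173] [-90.01014259  -0.29130947  28.03592694]
-6 [[303.6, 281.8], [366.4, 281.8]] [[335.0, 302.5], [335.1, 480.4]]
-3 [[303.0, 285.2], [367.0, 285.2]] [[335.0, 306.2], [335.1, 486.4]]
0 [[302.4, 288.8], [367.6, 288.7]] [[335.0, 310.1], [335.1, 492.6]]
3 [[301.7, 292.5], [368.2, 292.4]] [[335.0, 314.2], [335.1, 499.0]]
```

```bash
python3 -c "
from h import *
go([.4545,-.0192,.17],-9.05)"
```

```text
shift [-173.8 -134.1 -278. ] turn [-0.001  0.647  0.005] t 5.1
```

```bash
python3 -m inch '[[[0,-40,0],[0,0,0],10],[[0,-80,0],[0,0,0],10],[[0,-120,0],[0,0,0],10],[[-30,-134,-48],[0,0.12,0.005],10],[[-52,-134,-83],[0,0.24,0.005],10],[[-75,-134,-120],[0,0.36,0.005],10],[[-97,-134,-155],[0,0.48,0.005],10],[[-119,-134,-190],[0,0.6,0.005],10],[[-141,-134,-225],[0,0.647,0.005],10],[[-160,-134,-256],[0,0.647,0.005],10],[[-174,-134,-278],[0,0.647,0.005],10],[[-174,-134,-278],[0,0.647,0.005],10],[[-174,-134,-278],[0,0.647,0.005],10]]' 100
python3 - <<'E'
from h import *
go([.4545,-.0192,.053],-9.05)
c=bot.camera("scene"); t=bot.camera("top")
a=cv2.resize(c["frame"][130:250,170:320,::-1],None,fx=4,fy=4); b=cv2.resize(t["frame"][140:250,240:350,::-1],None,fx=3,fy=3)
cv2.imwrite("pics/s3.png",a)
m=bot.cut_out(t,"coupon")
for d in m[:1]:
    ys,xs=np.nonzero(d["region"]); P=np.array([ray(t,(x,y),.17)[:2] for x,y in zip(xs,ys)],np.float32)
    print(d["confidence"],d["box"],cv2.minAreaRect(P*1000))
E
```

```text
time: 6.4
ee_pos: [0.4541, -0.0197, 0.1693]
tcp_rot: [-89.9, 0.1, -9.1]
wrist_force: [-0.5, 0.0, -0.1]
opening: 0.0158
shift [  0.5 116.3   0.3] turn [-0.002 -0.001 -0.001] t 6.4
0.53 [315.7, 215.6, 334.3, 223.2] ((432.9875183105469, -152.7685089111328), (38.614227294921875, 19.741498947143555), 80.32417297363281)
```

View pics/s3.png

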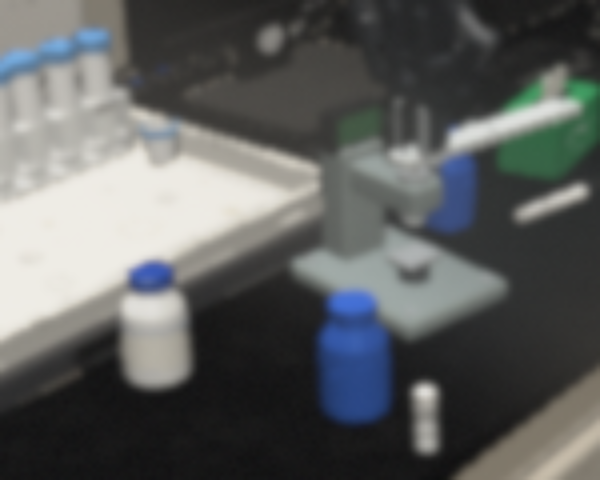

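```bash
python3 - <<'E'
from h import *
c=bot.camera("scene"); o=bot.get_obs(); T=R.from_euler('xyz',o["tcp_rot"],degrees=True)
for tilt in (-5,0,5):
  for dz in (-5,0):
    q=R.from_euler('x',tilt,degrees=True)
    print(tilt,dz,[((proj(c,o["ee_pos"]+T.apply(q.apply(np.array([0,-dz-8,l])/1000)))-(170,130))*4).round().tolist() for l in (24,-30,-66,-156)], "far end drop",T.apply(q.apply([0,0,-.156]))[2])
c=bot.camera("wrist"); save(c,"w4",1.3)
E
```

```text
-5 -5 [[392.0, 156.0], [448.0, 130.0], [484.0, 114.0], [567.0, 75.0]] far end drop 0.013376757917166195
-5 0 [[391.0, 150.0], [447.0, 124.0], [483.0, 107.0], [567.0, 69.0]] far end drop 0.013376757917166195
0 -5 [[392.0, 153.0], [448.0, 134.0], [484.0, 121.0], [567.0, 92.0]] far end drop -0.00022035684458904026
0 0 [[392.0, 147.0], [448.0, 127.0], [484.0, 115.0], [567.0, 86.0]] far end drop -0.00022035684458904026
5 -5 [[392.0, 150.0], [448.0, 137.0], [484.0, 129.0], [566.0, 109.0]] far end drop -0.013815794557701851
5 0 [[393.0, 143.0], [449.0, 130.0], [484.0, 122.0], [567.0, 103.0]] far end drop -0.013815794557701851
```

View pics/w4.png

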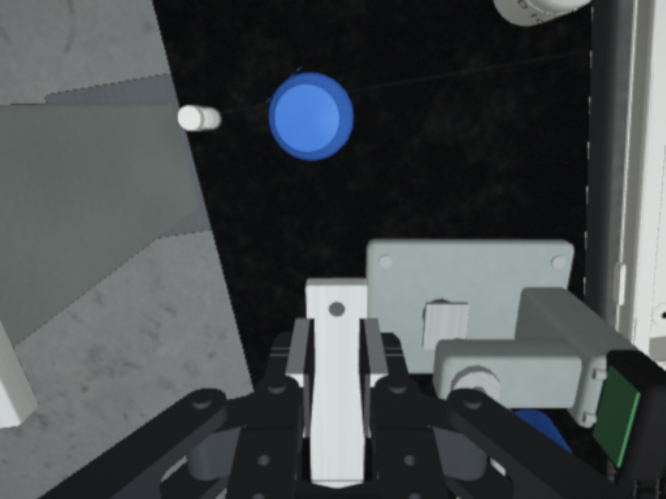

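```bash
python3 -m inch '[[[0,40,0],[-0.04,0,0],10],[[0,80,0],[-0.04,0,0],10],[[0,105,0],[-0.04,0,0],10],[[0,116,0],[-0.04,0,0],10],[[0,116,0],[-0.04,0,0],10],[[0,116,0],[-0.04,0,0],10]]' 100
python3 - <<'E'
from h import *
c=bot.camera("wrist"); save(c,"w5",1.3); s=bot.camera("scene")
cv2.imwrite("pics/s5.png",cv2.resize(s["frame"][130:250,170:320,::-1],None,fx=4,fy=4))
t=np.array([.5181,-.0962]);th=-.158; Rg=np.array([[np.cos(th),-np.sin(th)],[np.sin(th),np.cos(th)]])
for n,x,y,z in [("anvL",-15,18,40),("anvR",15,18,40),("baseFL",-55,55,18),("baseBL",95,55,18),("armFL",-18,17,76)]:
    print(n,(proj(c,[*(t+Rg@[x/1e3,y/1e3]),z/1e3])*1.3).round())
o=bot.get_obs(); T=R.from_euler('xyz',o["tcp_rot"],degrees=True)
for dz in (-6,-3,0): print(dz,[(proj(c,o["ee_pos"]+T.apply(np.array([w,-dz-8,24])/1000))*1.3).round(1).tolist() for w in (-11,11)])
p=t+Rg@[0,.066]; go([*p,o["ee_pos"][2]],-9.05)
E
python3 -c "
import cv2,numpy as np
a=cv2.imread('pics/w5.png');b=cv2.imread('pics/s5.png')
a=a[180:499];b=cv2.resize(b[40:300],(640,277));o=np.zeros((600,670,3),np.uint8);o[:319,:a.shape[1]]=a;o[320:597,:640]=b;cv2.imwrite('pics/c5.png',o)"
```

```text
time: 7.25
ee_pos: [0.455, -0.0181, 0.055]
tcp_rot: [-92.2, -0.0, -8.9]
wrist_force: [-1.4, 0.4, -0.0]
opening: 0.016
anvL [471. 417.]
anvR [539. 417.]
baseFL [379. 319.]
baseBL [706. 319.]
armFL [491. 490.]
-6 [[305.9, 283.5], [369.4, 283.6]]
-3 [[305.3, 287.0], [370.0, 287.1]]
0 [[304.7, 290.6], [370.7, 290.7]]
shift [74.3  0.2 -1.2] turn [0.038 0.002 0.002] t 7.35
```

View pics/c5.png

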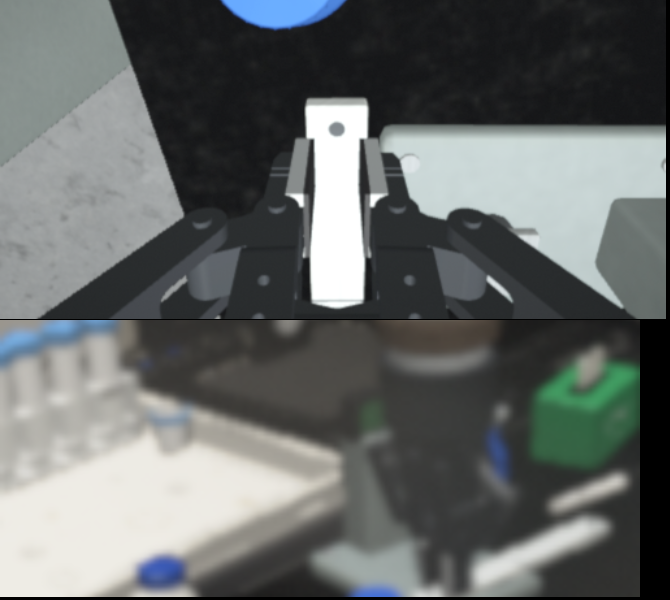

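```bash
python3 -m inch '[[[0,5,2],[0,0,0],10],[[20,5,2],[0,0,0],10],[[40,5,2],[0,0,0],10],[[55,5,2],[0,0,0],10],[[68,5,2],[0,0,0],10],[[74.5,5,2],[0,0,0],10],[[74.5,5,2],[0,0,0],10],[[74.5,5,2],[0,0,0],10]]' 100
python3 - <<'E'
from h import *
c=bot.camera("wrist"); save(c,"w6",1.3)
t=np.array([.5181,-.0962]);th=-.158; Rg=np.array([[np.cos(th),-np.sin(th)],[np.sin(th),np.cos(th)]])
for n,x,y,z in [("anvL",-15,18,40),("anvR",15,18,40),("baseFL",-55,55,18),("baseBL",95,55,18),("armFL",-18,17,76)]:
    print(n,(proj(c,[*(t+Rg@[x/1e3,y/1e3]),z/1e3])*1.3).round())
o=bot.get_obs();p=t+Rg@[0,.066]; go([*p,o["ee_pos"][2]],-9.05); print(o["ee_pos"])
E
```

```text
time: 8.15
ee_pos: [0.5289, -0.028, 0.0505]
tcp_rot: [-92.2, -0.1, -8.9]
wrist_force: [0.0, 0.6, -0.3]
opening: 0.0157
anvL [302. 428.]
anvR [371. 428.]
baseFL [215. 327.]
baseBL [547. 327.]
armFL [286. 504.]
shift [ 0.2  0.1 -3. ] turn [0.038 0.002 0.002] t 8.2
[ 0.52873616 -0.02799044  0.05051847]
```

View pics/w6.png

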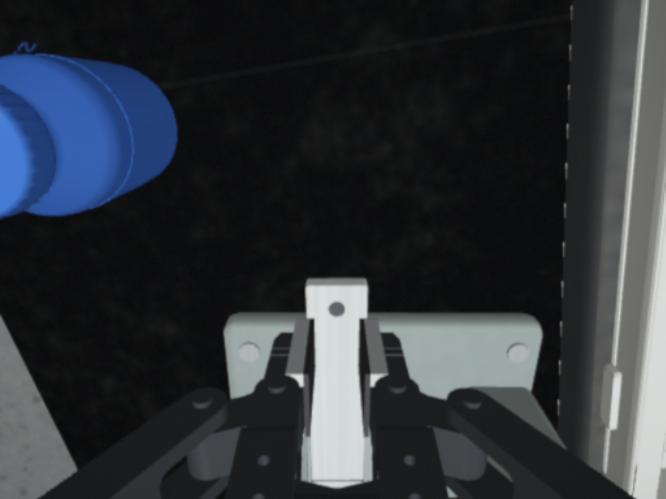

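```bash
python3 -m inch '[[[0,3,0],[0,0,0],10],[[0,6,0],[0,0,0],10],[[0,6,0],[0,0,0],10],[[0,6,0],[0,0,0],10]]' 100
```

```text
time: 8.6
ee_pos: [0.5285, -0.0282, 0.0445]
tcp_rot: [-92.2, -0.1, -8.9]
wrist_force: [-0.0, 0.5, -0.0]
opening: 0.0157
```

```bash
python3 -m inch '[[[0,1.5,0],[0,0,0],10],[[0,3,0],[0,0,0],10],[[0,3,0],[0,0,0],10]]' 100;  python3 -m inch '[[[0,1.5,0],[0,0,0],10],[[0,2,0],[0,0,0],10],[[0,2,0],[0,0,0],10]]' 100
```

```text
time: 8.9
ee_pos: [0.5287, -0.0282, 0.0416]
tcp_rot: [-92.2, -0.1, -8.9]
wrist_force: [-0.3, 2.3, 2.6]
opening: 0.0161
time: 9.2
ee_pos: [0.5288, -0.0281, 0.0398]
tcp_rot: [-92.2, -0.1, -8.9]
wrist_force: [-1.4, 2.5, 5.2]
opening: 0.0161
```

```bash
python3 -m inch '[[[0,-1,0],[0,0,0],10],[[0,-1,0],[0,0,0],24],[[0,-1,0],[0,0,0],28],[[0,-1,0],[0,0,0],34],[[0,-1,0],[0,0,0],45],[[0,-1,0],[0,0,0],45],[[0,-1,0],[0,0,0],45]]'
python3 - <<'E'
from h import *
c=bot.camera("wrist"); save(c,"w7",1.3)
for d in bot.cut_out(c,"coupon")[:1]:
    ys,xs=np.nonzero(d["region"]); P=np.array([ray(c,(x,y),.048)[:2] for x,y in zip(xs,ys)],np.float32)
    print(d["confidence"],d["box"],cv2.minAreaRect(P*1000))
t=np.array([.5181,-.0962]);th=-.158; Rg=np.array([[np.cos(th),-np.sin(th)],[np.sin(th),np.cos(th)]])
for l,w in [(90,-11),(90,11),(0,0)]: print((proj(c,[*(t+Rg@[w/1e3,l/1e3]),.048])*1.3).round())
E
```

```text
time: 9.9
ee_pos: [0.5287, -0.0281, 0.0407]
tcp_rot: [-92.2, -0.1, -8.9]
wrist_force: [0.6, 0.4, 0.2]
opening: 0.0449
0.91 [234.0, 219.6, 282.5, 374.8] ((525.468994140625, -47.55721664428711), (91.12811279296875, 21.699451446533203), 81.23238372802734)
[305. 299.]
[370. 299.]
[337. 494.]
```

View pics/w7.png

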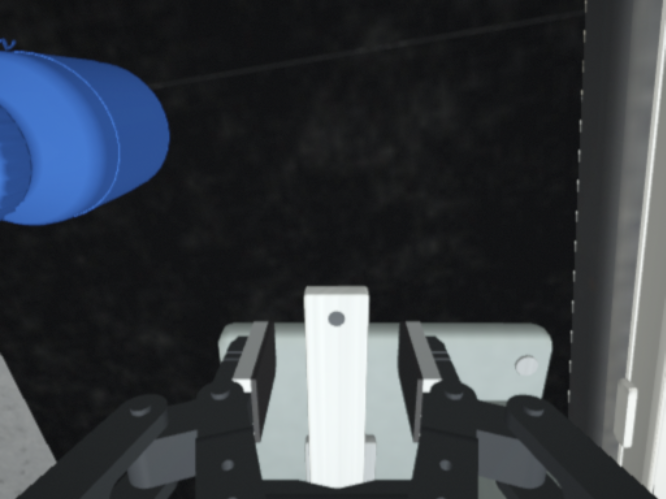

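```bash
python3 - <<'E'
from h import *
im=cv2.imread("pics/w7.png"); cv2.imwrite("pics/w7c.png",cv2.resize(im[400:499,280:400],None,fx=5,fy=5))
c=bot.camera("wrist")
a=ray(c,(340.5/1.3,435/1.3),.04);b=ray(c,(337/1.3,294/1.3),.048);a2=ray(c,(340/1.3,435/1.3),.04)
d=np.array([np.sin(.158),np.cos(.158)]);x=np.array([d[1],-d[0]])
print(a,b,"along",(b-a)[:2]@d,"across",(b-a)[:2]@x)
t=np.array([.5181,-.0962]); print("anvil edge in gauge est", (a[:2]-t)@d,(a[:2]-t)@x,"end",(b[:2]-t)@d,(b[:2]-t)@x)
E
```

```text
[ 0.52334449 -0.07337656  0.04      ] [ 0.53245194 -0.00555178  0.048     ] along 0.06841295226396506 across -0.0016777847197152543
anvil edge in gauge est 0.02336433330411896 0.001588049841242296 end 0.09177728556808401 -8.973487847295861e-05
```

View pics/w7c.png

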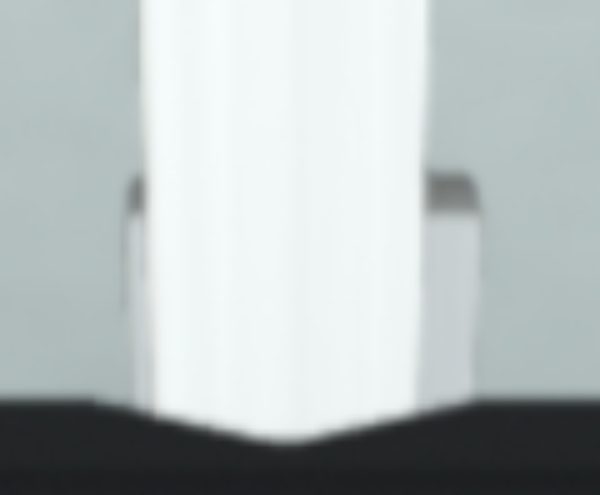

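```bash
python3 -m inch '[[[0,0,8],[0,0,0],50],[[0,-4,16],[0,0,0],50],[[0,-30,20],[0,0,0],50],[[0,-70,22],[0,0,0],50],[[0,-115,24],[0,0,0],30],[[0,-160,24],[0,0,0],0],[[0,-160,24],[0,0,0],0],[[0,-160,24],[0,0,0],0]]' 40
python3 - <<'E'
from h import *
t=np.array([.5181,-.0962]);th=-.158; Rg=np.array([[np.cos(th),-np.sin(th)],[np.sin(th),np.cos(th)]])
t=t+Rg@[0,.003]
c=bot.camera("wrist"); o=bot.get_obs(); print("gripper",o["ee_pos"],o["opening"])
c=bot.camera("top")
for d in bot.cut_out(c,"coupon")[:1]:
    ys,xs=np.nonzero(d["region"]); P=np.array([ray(c,(x,y),.048)[:2] for x,y in zip(xs,ys)],np.float32)
    print(d["confidence"],d["box"],cv2.minAreaRect(P*1000))
p=t+Rg@[.020,-.097]; print(p); go([*p,.200],-9.05); go([*p,.155],-9.05)
E
```

```text
time: 10.85
ee_pos: [0.5338, 0.0023, 0.2011]
tcp_rot: [-92.1, -0.3, -8.9]
wrist_force: [-0.8, -0.0, -0.5]
opening: 0.0003
gripper [0.53323145 0.00218618 0.19960396] 6.459388628212908e-05
0.67 [302.9, 190.1, 332.9, 199.0] ((509.0923767089844, -149.56637573242188), (67.90166473388672, 22.45108413696289), 81.61151885986328)
[ 0.5230606 -0.192176 ]
shift [  20.6    5.8 -193.1] turn [ 0.038  0.002 -0.   ] t 11.0
shift [  20.6   50.7 -191.4] turn [ 0.038  0.002 -0.   ] t 11.0
```

```bash
python3 -m inch '[[[5,0,-50],[0.038,0,0],0],[[10,0,-100],[0.038,0,0],0],[[15,2,-150],[0.038,0,0],0],[[20,5,-185],[0.038,0,0],0],[[20.6,30,-192],[0.038,0,0],0],[[20.6,48,-192],[0.038,0,0],0],[[20.6,48,-192],[0.038,0,0],0]]'
python3 - <<'E'
from h import *
c=bot.camera("wrist"); s=bot.camera("scene"); save(c,"w8",1.0)
for d in bot.search_frame(c,"lever_knob")[:2]: print(d)
im=cv2.imread("pics/w8.png"); b=cv2.resize(s["frame"][130:250,170:320,::-1],None,fx=2.4,fy=2.4)
o=np.zeros((384+288,512,3),np.uint8); o[:384]=im; o[384:,:360]=b; cv2.imwrite("pics/c8.png",cv2.resize(o,None,fx=.88,fy=.88))
t=np.array([.5181,-.0962]);th=-.158; Rg=np.array([[np.cos(th),-np.sin(th)],[np.sin(th),np.cos(th)]]);t=t+Rg@[0,.003]
print(proj(c,[*(t+Rg@[.020,-.093]),.126])*.88, proj(c,bot.get_obs()["ee_pos"])*.88)
E
```

```text
time: 11.7
ee_pos: [0.5212, -0.1925, 0.1539]
tcp_rot: [-89.9, 0.4, -9.0]
wrist_force: [-0.1, -0.1, 0.3]
opening: -0.0002
{'box': [245.1, 101.0, 287.4, 249.8], 'confidence': 0.66}
[230.93298324 200.94170876] [231.11881176 233.67334942]
```

View pics/c8.png

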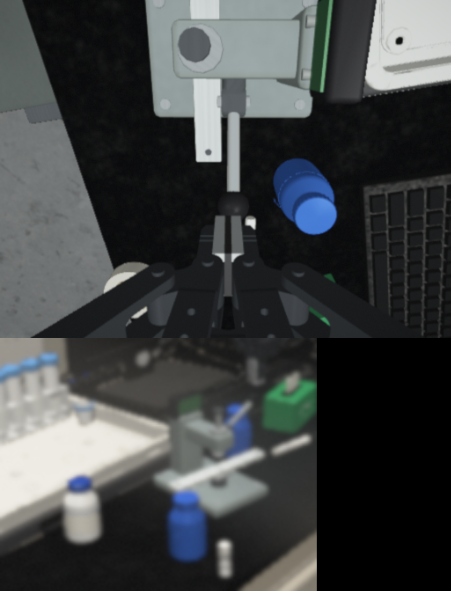

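```bash
python3 -m inch '[[[3,10,0],[0,0,0],0],[[3,18,0],[0,0,0],0],[[3,26,0],[0,0,0],0],[[3,34,0],[0,0,0],0],[[3,40,0],[0,0,0],0],[[3,40,0],[0,0,0],0]]'
```

```text
time: 12.45
ee_pos: [0.526, -0.193, 0.1177]
tcp_rot: [-90.0, -0.0, -8.9]
wrist_force: [0.0, -0.3, 0.3]
opening: 0.0001
```

```bash
python3 -m inch '[[[0,5,0],[0,0,0],0],[[0,10,0],[0,0,0],0],[[0,15,0],[0,0,0],0]]'
python3 - <<'E'
from h import *
c=bot.camera("wrist"); save(c,"w9",1)
for d in bot.search_frame(c,"lever_knob")[:2]: print(d)
t=np.array([.5181,-.0962]);th=-.158; Rg=np.array([[np.cos(th),-np.sin(th)],[np.sin(th),np.cos(th)]]);t=t+Rg@[0,.003]
for a in (0,.15,.3,.45,.6):
  al=.52-a; print(a,proj(c,[*(t+Rg@[.020,-.032-.07*np.cos(al)]),.093+.07*np.sin(al)]).round())
E
```

```text
time: 12.75
ee_pos: [0.5262, -0.1932, 0.1028]
tcp_rot: [-90.1, -0.1, -8.9]
wrist_force: [-1.0, -2.5, 4.0]
opening: 0.0001
{'box': [236.9, 108.7, 278.0, 256.8], 'confidence': 0.94}
0 [251. 284.]
0.15 [251. 280.]
0.3 [252. 273.]
0.45 [252. 264.]
0.6 [253. 254.]
```

```bash
python3 -m inch '[[[0,6,0],[0,0,0],0],[[0,12,0],[0,0,0],0],[[0,18,0],[0,0,0],0],[[0,24,0],[0,0,0],0],[[0,29,0],[0,0,0],0],[[0,32,0],[0,0,0],0],[[0,32,0],[0,0,0],0]]'
```

```text
time: 13.55
ee_pos: [0.5262, -0.1916, 0.0701]
tcp_rot: [-89.9, -0.0, -8.8]
wrist_force: [1.1, 4.4, 7.7]
opening: 0.0
```

```bash
python3 -m inch '[[[0,2,0],[0,0,0],0],[[0,4,0],[0,0,0],0],[[0,4,0],[0,0,0],0]]'
```

```text
time: 13.85
ee_pos: [0.5267, -0.1913, 0.0692]
tcp_rot: [-89.9, -0.2, -8.8]
wrist_force: [-7.6, 4.5, 27.7]
opening: -0.0003
```

Firm stop felt (28 N at z = 69 mm, with the knob top expected at 71 mm). I'll withdraw and check.

```bash
python3 -m inch '[[[0,-20,0],[0,0,0],0],[[0,-60,0],[0,0,0],0],[[0,-105,-30],[0,0,0],0],[[0,-150,-80],[0,0,0],0],[[0,-150,-130],[0,0,0],0],[[0,-150,-130],[0,0,0],0],[[0,-150,-130],[0,0,0],0]]'
python3 - <<'E'
from h import *
c=bot.camera("wrist"); s=bot.camera("scene"); tp=bot.camera("top")
o=np.zeros((600,790,3),np.uint8)
o[:300,:400]=cv2.resize(c["frame"][:,:,::-1],(400,300))
o[300:,:390]=cv2.resize(tp["frame"][150:225,270:368,::-1],(390,300)); o[300:,400:]=cv2.resize(s["frame"][145:225,215:319,::-1],(390,300))
cv2.imwrite("pics/fin.png",o)
t=np.array([.5181,-.0962]);th=-.158; Rg=np.array([[np.cos(th),-np.sin(th)],[np.sin(th),np.cos(th)]])
for a in (0,.5,.8,1.0):
  al=.52-a; p=[*(t+Rg@[.020,-.032-.07*np.cos(al)]),.093+.07*np.sin(al)]
  print(a,"top",(proj(tp,p)-(270,150))*4+[0,300],"scene",(proj(s,p)-(215,145))*3.75+[400,300],"wrist",proj(c,p)*.78)
print("rod dn/up top",[(proj(tp,[*t,z])-(270,150))*4+[0,300] for z in (.118,.142)])
for d in bot.cut_out(tp,"coupon")[:1]:
    ys,xs=np.nonzero(d["region"]); P=np.array([ray(tp,(x,y),.048)[:2] for x,y in zip(xs,ys)],np.float32)
    print(d["confidence"],d["box"],cv2.minAreaRect(P*1000))
E
```

```text
time: 14.55
ee_pos: [0.5057, -0.3219, 0.2178]
tcp_rot: [-89.8, -0.1, -9.0]
wrist_force: [0.7, -0.2, 0.2]
opening: -0.0002
0 top [261.832982   449.93055426] scene [681.03975021 350.33258315] wrist [197.81406643  -4.88905438]
0.5 top [266.40401706 461.19056232] scene [687.43978261 382.90278201] wrist [198.30525019  15.41716781]
0.8 top [257.49746621 466.11209463] scene [684.71436093 405.08722461] wrist [198.52457673  15.83743221]
1.0 top [247.31969999 468.38212859] scene [680.29927421 419.87948045] wrist [198.63873113  12.27780151]
rod dn/up top [array([123.6307171 , 460.23043097]), array([127.1741295, 453.4984996])]
0.9 [267.9, 187.7, 332.0, 199.4] ((516.5836791992188, -94.41448211669922), (173.40782165527344, 26.305068969726562), 81.58470153808594)
```

View pics/fin.png

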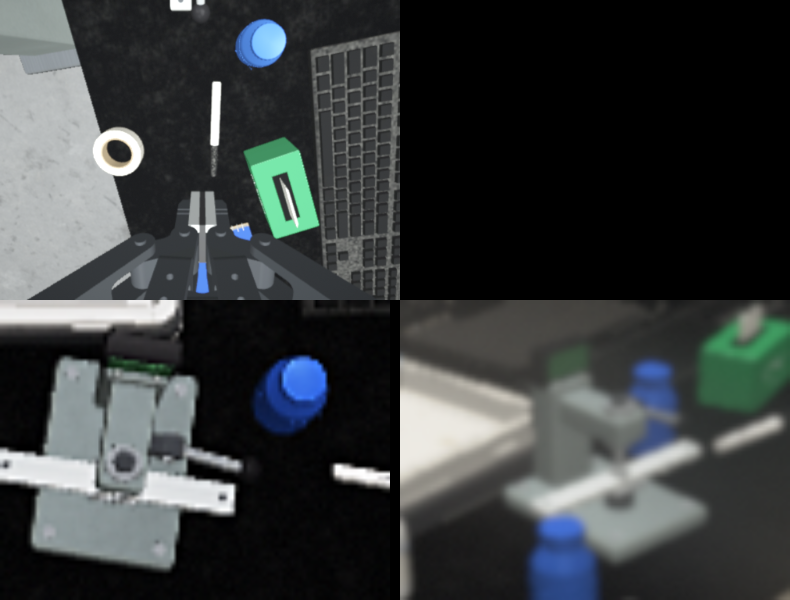

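```bash
python3 -c "
from workcell import bot
print(bot.job_done(), bot.get_obs()['time'])"
```

```text
the job is handed in; nothing more can be done
the job is handed in; nothing more can be done
```

I gripped the bar near its left end and slid it under the foot from the front. I set it on the anvil and let go with the lever still up. Then I pushed the lever down with the closed fingers until it stopped hard (28 N at a fingertip height of 69 mm). I backed the arm clear and handed the job in at about 15 s of the 42 s allowed.

**Last checks:**
- **Bar position:** the top camera puts the bar within about 2 mm of the anvil centre, and about 0.01 rad off square.
- **Lever:** the knob shows where it should be at lever angle 1.0, about 1 mm off.
- **Other things:** as far as the last pictures show, nothing else has moved. They did not cover everything, and I did not measure this.

**Disagreements and limits:**
- **Gauge position:** the wrist camera placed the gauge 3–4 mm further left than the top camera did. I shifted the placing by about 3 mm to match the wrist view, and both results are well inside the tolerance.
- **Bar in the grip:** the bar sagged about 2.5° in the fingers, so I tilted the tool to level it before putting it down.
- **Foot force:** I had no direct reading of the foot's force on the bar. I inferred it from the lever being at its stop.

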